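# Rock a seized mould core out of its jig and hold it clear

## Task

The tapered brass mould core has seized between the two sliding cheeks of the small steel jig. Take it by its square head and rock it to one side and then to the other while its foot stays down in the pocket, so that each cheek is pushed well back, by some four millimetres, instead of wrenching it straight up; then lift it out and finish still holding it in the gripper, upright and still, straight over the jig, its foot just clear by about two or three centimetres of air. Leave the marker and the cork beside the jig where they are.

Things in the scene. Friction and masses are not known exactly. Their poses are not given: they have to be found in the camera images.
- jig: Dark steel bed plate, 84 x 160 x 12 mm (x, y, z), fixed; place and yaw vary. Origin: centre of its underside, on the table; z up, y its long axis, along which the two aluminium cheeks slide. The cheeks (46 mm wide in x) stand on its +y and -y side of the core; they and the end plates (at y = +-62 mm) are the tallest parts, tops 48 mm above the table.
- seat (a point): Centre of the floor of the pocket in the middle of the jig's bed, 7 mm above the jig's origin. The pocket is 32 mm (x) by 36 mm (y) and 5 mm deep; the core's sole stands on this floor at the start.
- core: Brass core, 88 mm tall, about 0.4 kg. Origin: centre of its sole; z up along it, x and y as the jig's. The lower part is 30 mm in x; in y it tapers from 34 mm wide, 4 mm above the sole, to 25 mm wide, 45 mm above it (wider below, so the cheeks hold it down). The flat sole is 22 mm wide in y, centred; the core rocks about its edges. Above: a 22 mm square neck, then the grip head.
- core_head (a point): Centre of the core's square grip head: 26 mm along x, 30 mm along y, 28 mm tall, 74 mm above the sole (head from 60 to 88 mm above the sole, its underside 67 mm and its top 95 mm above the table at the start).
- cheek_left (a joint): How far (m) the cheek on the jig's +y side is pushed back along +y: 0 at the start (0.4 mm off the core), at most 0.009. It slides stiffly (13 N), has no spring and stays where pushed. Tilting the seated core 0.14 rad towards +y (head 10 mm to +y) pushes it back about 5 mm. With both back 4 mm the core lifts out freely; at 0 a straight pull meets about 20 N.
- cheek_right (a joint): The same for the cheek on the jig's -y side, pushed back along -y: 0 at the start, at most 0.009; tilt the core towards -y.
- marker: Bystander: white marker pen with black cap, 135 mm long, 16 mm thick, lying beside the jig on its -x side. Origin: centre of its underside.
- cork_big: Bystander: cork stopper, 33 mm across, 32 mm tall, standing beside the jig near its -x, -y corner. Origin: centre of its underside.
Not all that is in view belongs to the job. Of the things like the core, leave any that is pink; of the rest the smaller one is meant.

How it is judged:
By the outcome, as a careful person would: the job done as asked, in the order asked, and still so for the second after the job is handed in, while the arm keeps its last pose, push and grip.
It also fails if it takes over 45 s, if anything falls off the work surface, if the arm or the gripper's body presses on something with over 40 N, if the wrist force passes 120 N, or if a joint passes its speed limit or range.

## Robot

A 6-joint arm with a two-finger parallel gripper is mounted at the origin on a cart in front of the work surface, level with it; the furniture and walls round the work are solid. World frame = base frame: x ahead of the robot, y to its left, z up, the work surface at z = 0. Lengths are in mm, angles in rad, forces in N, time in s.
With the tool pointing down it reaches from about 425 to 950 mm from the base axis. Payload 3.5 kg.
Tool frame: the origin (TCP) lies midway between the tips of the shut fingers; the grasp point (between the pads) lies 19 mm behind it; z points along the fingers, x is the direction in which the jaws open and shut, and the axes are right-handed (so a half turn about z gives the same grasp; the last joint's range is limited). The gripper opens to 85 mm and grips with 20 to 120 N. Pads are 22 mm wide; open, the fingers measure 114 mm over their backs; the gripper's body (76 mm by 85 mm) begins 54 mm behind the grasp point. The pads swing forward as they close: fully open they stand 13 mm farther back than shut.
Start: joints at [0.988, 0.286, 1.577, -0, 1.279, -0.15], TCP at [283.068, 612.763, 231.325] pointing down, gripper open.
Joint ranges: [-2.77, 2.77], [-0.9, 2.22], [0.21, 2.48], [-1.53, 4.67], [0.24, 2.81], [-2.84, 2.84]. Speed limits (rad/s): [2.79, 2.79, 3.14, 3.14, 3.14, 3.14].

## Interface

Orientations are given as a unit quaternion [w, x, y, z].
In Python, from bench import arm gives the robot as it stands. The module is installed in compiled form; this text tells all that it offers.
- The arm moves only by the tool jog_arm, never from a script. Its argument "plan" is a list of rows, each an object of numbers: "tx", "ty", "tz": the shift along the tool's x, y, z each as a share of 50 mm, from -1 to 1; "roll": the turn about the tool's z as a share of 5 degrees, from -1 to 1. In form: [{"tx": .., "ty": .., "tz": .., "roll": ..}, ...]. A call has 1 to 20 rows; each row shifts and turns the commanded pose from where the row before left it, along the tool's axes as they then stand; what a row does not reach is not made up. A row lasts 1/10 s, in which the tool goes at most 50 mm and 8.59 degrees, less where a joint would pass 70% of its speed; a pose out of reach is approached as far as the arm can. A call with a number of a shift or a turn outside -1 to 1 is refused whole. A call with a gripper value outside its range is refused whole. "fingers" is the closure, from 0 (fully open) to 1 (shut), set as the call begins (left out, the last holds). The fingers move at their own pace and stop on an object; "force" is the grip in N (left out, the last holds). Time passes only in rows, so rows that do not move let the fingers close. It gives the time, the measured TCP pose, the force and the opening at its end, in the units of the state.
- arm.get_obs(): the state, without advancing time (a new reading comes with each control period).
- arm.camera(name): name is "side" or "top" or "wrist"; returns (picture, depth): 400x640x3 uint8, red, green, blue; 400x640 float32, mm along the optical axis (not along the pixel's ray), 0 where there is no reading.
- arm.get_calibration(name): a dict with "fx", "fy", "cx", "cy" (pixels), "world_from_camera" (4x4, takes a point from camera to world coordinates); the wrist camera has in their place "tool_from_camera" (4x4, takes a point from camera to tool coordinates, whose origin is the TCP and whose axes are the tool frame's). Camera axes: x right, y down, z forward; pixel columns grow to the right and rows downward; lengths in mm; the calibration is good to about 2 mm. A picture is of the moment at which its call begins: read the wrist's pose just before it. get_calibration takes no time and is no camera call.
- arm.job_done(): hands the job in, once; it reports no verdict.
The state is a dict: "time": time; "qpos": joint angles; "qd": joint speeds; "joint_torque": joint torques, N m; "tool_pos": TCP position; "eef_rot": TCP orientation; "force": force on the tool from outside, world axes, zero at the start; "ft_torque": the same for the moment, N m; "gripper_width": finger opening in mm.
Only numpy, scipy, OpenCV 4.12 (cv2) and the standard library are available. Lean on these libraries where they do the work, as an engineer would, in place of code of your own. Each camera call takes 0.05 s, during which the arm holds its last target.

## Working session

There is one attempt and no reset: what is moved stays moved. The work goes in short steps, Python scripts to look and compute and a tool call to move; the robot and the scene stay as the last step left them, time stands still between calls to the robot, and variables do not carry over. Pictures are saved under pics/ and viewed, and the job is handed in when it is done.

Besides the shell and the picture viewer there is one more tool, called after "Call:" in YAML: its name, and indented under it one key for each argument. jog_arm: Moves the arm, as the interface text tells. Shift numbers are shares of 50 mm and turn numbers shares of 5 degrees, none past 1 either way. Its arguments: {"type":"object","properties":{"plan":{"type":"array"},"fingers":{"type":"number"},"force":{"type":"number"}},"required":["plan"]}

```bash
mkdir -p pics; python3 - <<'E'
from bench import arm
import cv2,numpy as np
o=arm.get_obs();print(o)
for n in("side","top"):
    p,d=arm.camera(n);cv2.imwrite(f"pics/{n}0.png",p[:,:,::-1]);np.savez(f"{n}0.npz",p=p,d=d)
    print(n,arm.get_calibration(n))
print(arm.get_calibration("wrist"))
E
```

```text
{'time': 0.0, 'qpos': array([ 9.87974745e-01,  2.87161787e-01,  1.57819374e+00,  2.40479662e-05,
        1.27860983e+00, -1.50007496e-01]), 'qd': array([ 0.00028267, -0.00028761, -0.00118633,  0.00124643,  0.00030154,
        0.00176861]), 'joint_torque': array([-1.68578626e-03, -4.05969822e+01, -2.92630291e+01, -2.60196894e-04,
        5.66818519e-03,  1.45449502e-05]), 'tool_pos': array([282.71519863, 612.20825716, 229.9407114 ]), 'eef_rot': array([ 4.72130959e-04,  8.42446251e-01,  5.38779089e-01, -1.08841740e-03]), 'force': array([ 0.10358032, -0.35464551,  0.39701951]), 'ft_torque': array([-0.01044189,  0.00477239, -0.02481967]), 'gripper_width': 85.20409986787513}
side {'fx': 441.60682048162045, 'fy': 441.60682048162045, 'cx': 316.02225855303055, 'cy': 199.50179690977515, 'world_from_camera': array([[ 8.92309854e-01, -2.30460034e-01,  3.88164009e-01,
         1.11424398e+02],
       [-4.51066728e-01, -4.89357376e-01,  7.46369993e-01,
        -5.78473409e+02],
       [ 1.79424667e-02, -8.41081168e-01, -5.40611262e-01,
         5.52418123e+02],
       [ 0.00000000e+00,  0.0000000
[... 283 characters left out ...]
01, -1.95732972e-02,  3.63654463e-02,
         4.51787809e+01],
       [-3.55478988e-02, -4.06100757e-02, -9.98542522e-01,
         9.14388928e+02],
       [ 0.00000000e+00,  0.00000000e+00,  0.00000000e+00,
         1.00000000e+00]])}
{'fx': 323.2401846418877, 'fy': 323.2401846418877, 'cx': 321.56878736053426, 'cy': 201.50529789872843, 'tool_from_camera': array([[ 9.99999756e-01, -6.86696064e-04,  1.28519083e-04,
         8.65432776e-01],
       [ 6.17934772e-04,  9.55235499e-01,  2.95845837e-01,
        -7.47053844e+01],
       [-3.25922162e-04, -2.95845685e-01,  9.55235690e-01,
        -1.43517299e+02],
       [ 0.00000000e+00,  0.00000000e+00,  0.00000000e+00,
         1.00000000e+00]])}
```

View pics/side0.png

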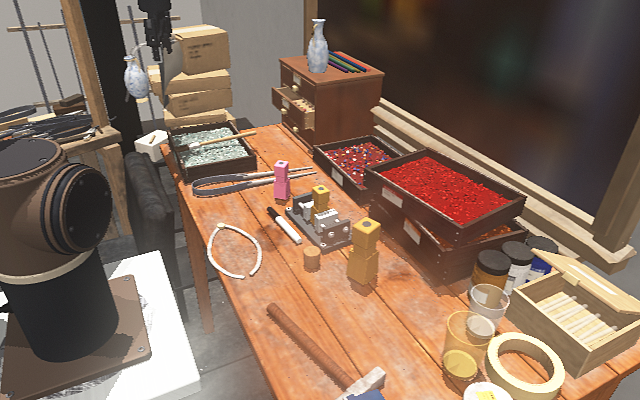

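View pics/top0.png

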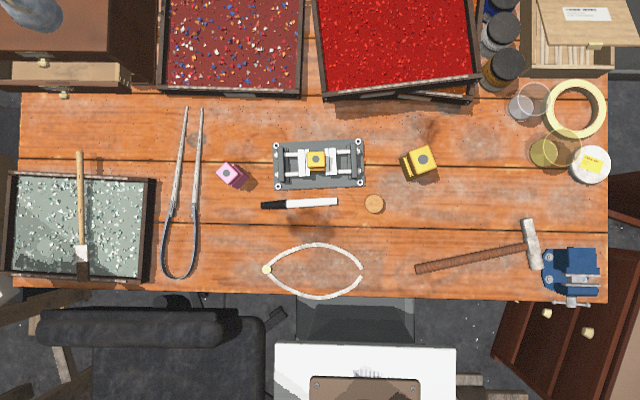

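```bash
cat > h.py <<'E'
import numpy as np,cv2
def ray(c,T,uv,z):
    uv=np.atleast_2d(uv).astype(float)
    d=np.c_[(uv[:,0]-c['cx'])/c['fx'],(uv[:,1]-c['cy'])/c['fy'],np.ones(len(uv))]@T[:3,:3].T
    o=T[:3,3]; s=(z-o[2])/d[:,2]
    return o+d*s[:,None]
E
python3 - <<'E'
from bench import arm
from h import *
f=np.load('top0.npz');p=f['p'];d=f['d'];c=arm.get_calibration('top');T=c['world_from_camera']
cv2.imwrite('pics/topz.png',cv2.resize(p[125:225,240:400],None,fx=5,fy=5,interpolation=cv2.INTER_NEAREST)[:,:,::-1])
hsv=cv2.cvtColor(p,cv2.COLOR_RGB2HSV)
m=cv2.inRange(hsv,(20,120,90),(35,255,255));m[:, :290]=0;m[:,345:]=0;m[:135]=0;m[190:]=0
ys,xs=np.nonzero(m)
d0=d[ys,xs];u=np.c_[xs,ys]
dd=np.c_[(xs-c['cx'])/c['fx'],(ys-c['cy'])/c['fy'],np.ones(len(xs))]*d0[:,None]
P=dd@T[:3,:3].T+T[:3,3]
k=P[:,2]>88
print(len(xs),P[:,2].min(),np.median(P[:,2]),P[:,2].max());print(P[k].min(0),P[k].max(0),P[k].mean(0),k.sum())
r=cv2.minAreaRect(ray(c,T,u[k],95)[:,:2].astype(np.float32));print(r)
# jig by depth: bed
yy,xx=np.mgrid[125:205,255:385];Z=d[125:205,255:385]
q=np.stack([(xx-c['cx'])/c['fx'],(yy-c['cy'])/c['fy'],np.ones_like(xx)],-1)*Z[...,None]
W=q@T[:3,:3].T+T[:3,3]
mm=(W[...,2]>7)
n,l,s,ce=cv2.connectedComponentsWithStats(mm.astype(np.uint8));b=1+np.argmax(s[1:,4])
w=W[l==b];print(s[b],cv2.minAreaRect(w[:,:2].astype(np.float32)),np.percentile(w[:,2],[5,50,95]))
E
```

```text
158 90.6985287070454 94.90336182378292 98.70067343671008
[454.62515196  78.07736192  90.69852871] [478.01243222 104.41878382  98.70067344] [468.07725279  91.75740249  94.92519598] 158
((466.30242919921875, 91.14753723144531), (22.53774642944336, 25.665071487426758), 1.2112761735916138)
[  17   14   93   52 4323] ((441.79266357421875, 89.07685852050781), (133.90890502929688, 160.2669219970703), 3.6713788509368896) [10.00998106 14.99989036 94.1225965 ]
```

View pics/topz.png

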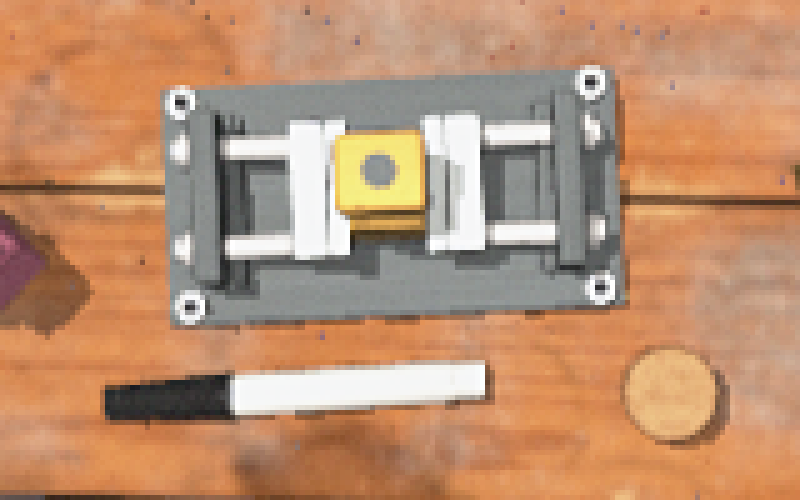

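```bash
python3 - <<'E'
from bench import arm
from h import *
c=arm.get_calibration('top');T=c['world_from_camera']
z=np.array([[180,103],[590,82],[190,308],[600,288]])/5+[239.5,124.5]
S=ray(c,T,z,13);print(S, S.mean(0))
v=(S[0]-S[1]+S[2]-S[3]);print('yaw',np.degrees(np.arctan2(-v[0],v[1])))
print('head',ray(c,T,[[380/5+239.5,170/5+124.5]],95))
# side view
p=np.load('side0.npz')['p'];cv2.imwrite('pics/sidez.png',cv2.resize(p[165:265,260:400],None,fx=5.5,fy=5.5,interpolation=cv2.INTER_NEAREST)[:,:,::-1])
E
```

```text
[[498.61023758 166.19700275  13.        ]
 [508.37319147  21.59245093  13.        ]
 [426.09254782 160.85039392  13.        ]
 [435.85841313  16.75616796  13.        ]] [467.2335975   91.34900389  13.        ]
yaw 3.8698361237023926
head [[467.08275273  90.34945536  95.        ]]
```

View pics/sidez.png

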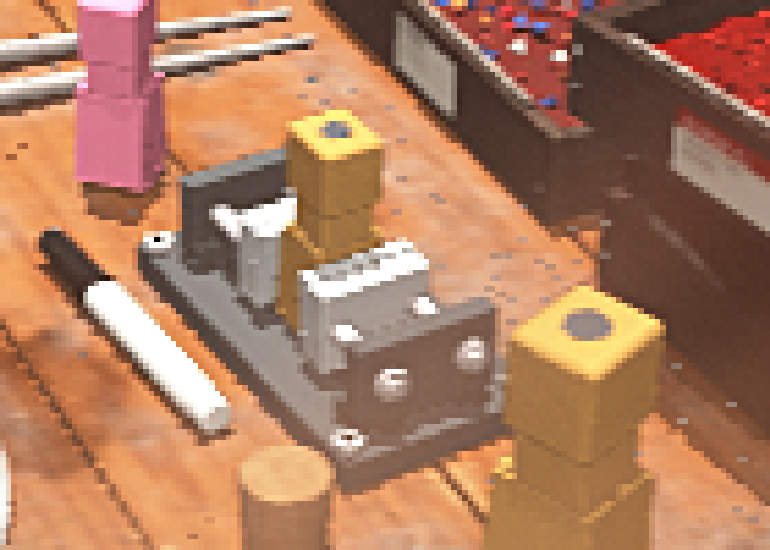

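Call:
jog_arm:
  plan:
    - {"roll":1}
    - {"roll":1}
    - {"roll":1}
    - {"roll":1}
    - {"roll":1}
    - {"roll":1}
    - {"roll":1}
    - {"roll":1}
    - {"roll":1}
    - {"roll":1}
    - {"roll":1}
    - {"roll":1}
    - {"roll":0.28}
    - {}
  fingers: 0

```text
invalid input at $.plan[0]: expected keys tx, ty, tz, roll
```

Call:
jog_arm:
  plan:
    - {"tx":0.2,"ty":0.7}
    - {"tx":0.2,"ty":0.7}
    - {"tx":0.2,"ty":0.7}
    - {"tx":0.2,"ty":0.7}
    - {"tx":0.2,"ty":0.7}
    - {"tx":0.2,"ty":0.7}
    - {"tx":0.2,"ty":0.7}
    - {"tx":0.2,"ty":0.7}
    - {"tx":0.2,"ty":0.7}
    - {"tx":0.2,"ty":0.7}
    - {"tx":0.2,"ty":0.7}
    - {"tx":0.2,"ty":0.7}
    - {"tx":0.2,"ty":0.7}
    - {"tx":0.2,"ty":0.7}
    - {"tx":0.2,"ty":0.7}
    - {}
    - {}
    - {}

```text
invalid input at $.plan[0]: expected keys tx, ty, tz, roll
```

All keys are required in every row.

Call:
jog_arm:
  plan:
    - {"tx":0,"ty":0,"tz":0,"roll":1}
    - {"tx":0,"ty":0,"tz":0,"roll":1}
    - {"tx":0,"ty":0,"tz":0,"roll":1}
    - {"tx":0,"ty":0,"tz":0,"roll":1}
    - {"tx":0,"ty":0,"tz":0,"roll":1}
    - {"tx":0,"ty":0,"tz":0,"roll":1}
    - {"tx":0,"ty":0,"tz":0,"roll":1}
    - {"tx":0,"ty":0,"tz":0,"roll":1}
    - {"tx":0,"ty":0,"tz":0,"roll":1}
    - {"tx":0,"ty":0,"tz":0,"roll":1}
    - {"tx":0,"ty":0,"tz":0,"roll":1}
    - {"tx":0,"ty":0,"tz":0,"roll":1}
    - {"tx":0,"ty":0,"tz":0,"roll":0.28}
    - {"tx":0,"ty":0,"tz":0,"roll":0}
    - {"tx":0,"ty":0,"tz":0,"roll":0}
  fingers: 0

```text
time: 1.6
tool_pos: [283.0, 612.7, 231.1]
eef_rot: [0.0, 0.999, 0.034, -0.0]
force: [0.0, 0.2, -0.0]
gripper_width: 85.4
```

Call:
jog_arm:
  plan:
    - {"tx":0.2,"ty":0.7,"tz":0,"roll":0}
    - {"tx":0.2,"ty":0.7,"tz":0,"roll":0}
    - {"tx":0.2,"ty":0.7,"tz":0,"roll":0}
    - {"tx":0.2,"ty":0.7,"tz":0,"roll":0}
    - {"tx":0.2,"ty":0.7,"tz":0,"roll":0}
    - {"tx":0.2,"ty":0.7,"tz":0,"roll":0}
    - {"tx":0.2,"ty":0.7,"tz":0,"roll":0}
    - {"tx":0.2,"ty":0.7,"tz":0,"roll":0}
    - {"tx":0.2,"ty":0.7,"tz":0,"roll":0}
    - {"tx":0.2,"ty":0.7,"tz":0,"roll":0}
    - {"tx":0.2,"ty":0.7,"tz":0,"roll":0}
    - {"tx":0.2,"ty":0.7,"tz":0,"roll":0}
    - {"tx":0.2,"ty":0.7,"tz":0,"roll":0}
    - {"tx":0.2,"ty":0.7,"tz":0,"roll":0}
    - {"tx":0.2,"ty":0.7,"tz":0,"roll":0}
    - {"tx":0,"ty":0,"tz":0,"roll":0}
    - {"tx":0,"ty":0,"tz":0,"roll":0}
    - {"tx":0,"ty":0,"tz":0,"roll":0}

```text
time: 3.4
tool_pos: [467.2, 99.6, 231.2]
eef_rot: [-0.0, 0.999, 0.034, -0.0]
force: [-0.5, 0.3, 0.1]
gripper_width: 85.2
```

```bash
cat > w.py <<'E'
import sys
from bench import arm
from h import *
from scipy.spatial.transform import Rotation as R
n=sys.argv[1]
o=arm.get_obs();p,d=arm.camera('wrist')
c=arm.get_calibration('wrist');q=o['eef_rot'];X=np.eye(4);X[:3,:3]=R.from_quat([q[1],q[2],q[3],q[0]]).as_matrix();X[:3,3]=o['tool_pos']
T=X@c['tool_from_camera']
np.savez(f'{n}.npz',p=p,d=d,T=T);cv2.imwrite(f'pics/{n}.png',p[:,:,::-1]);print(o['time'],o['tool_pos'],q,o['force'],o['gripper_width'])
E
python3 w.py w1
```

```text
3.4 [467.18517442  99.57932426 231.24294833] [-1.96441517e-04  9.99431632e-01  3.37098111e-02 -1.51067037e-04] [-0.53187204  0.33722468  0.05961265] 85.24765002615618
```

View pics/w1.png

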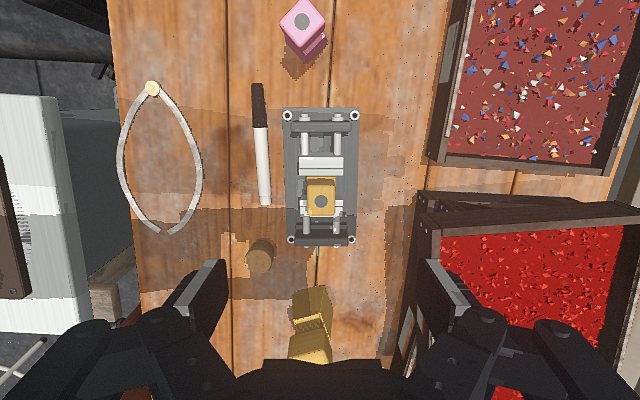

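```bash
python3 - <<'E'
from bench import arm
from h import *
f=np.load('w1.npz');p,T=f['p'],f['T'];c=arm.get_calibration('wrist')
cv2.imwrite('pics/w1z.png',cv2.resize(p[95:255,270:370],None,fx=3.7,fy=3.7,interpolation=cv2.INTER_CUBIC)[:,:,::-1])
S=ray(c,T,[[287,115],[354,115],[291,240],[350,240]],13);print(S,S.mean(0))
print(np.degrees(np.arctan2(*( (S[1]-S[0])[[1,0]]))))
print(ray(c,T,[[321,201],[307,201],[335,201]],95))
E
```

```text
[[426.88026355 159.08936443  13.        ]
 [499.21092476 163.92789695  13.        ]
 [436.92094848  12.50491259  13.        ]
 [508.50502999  17.2774247   13.        ]] [467.87929169  88.19989967  13.        ]
3.82707794514024
[[468.45726605  89.53634327  95.        ]
 [455.81021997  88.69220549  95.        ]
 [481.10494307  90.38052317  95.        ]]
```

View pics/w1z.png

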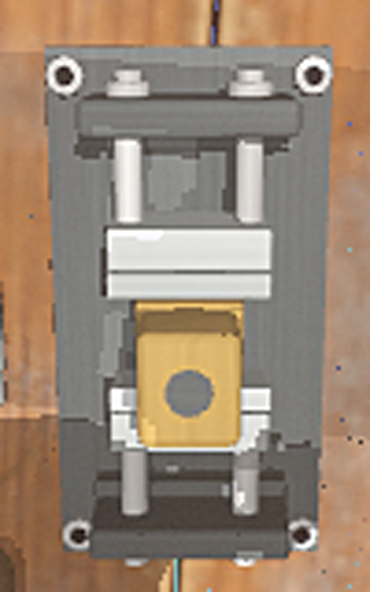

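Call:
jog_arm:
  plan:
    - {"tx":0,"ty":0.19,"tz":0.3,"roll":0}
    - {"tx":0,"ty":0,"tz":0.5,"roll":0}
    - {"tx":0,"ty":0,"tz":0.5,"roll":0}
    - {"tx":0,"ty":0,"tz":0.5,"roll":0}
    - {"tx":0,"ty":0,"tz":0.5,"roll":0}
    - {"tx":0,"ty":0,"tz":0.4,"roll":0}
    - {"tx":0,"ty":0,"tz":0.3,"roll":0}
    - {"tx":0,"ty":0,"tz":0.2,"roll":0}
    - {"tx":0,"ty":0,"tz":0.2,"roll":0}
    - {"tx":0,"ty":0,"tz":0,"roll":0}
    - {"tx":0,"ty":0,"tz":0,"roll":0}
    - {"tx":0,"ty":0,"tz":0,"roll":0}

```text
time: 4.65
tool_pos: [468.9, 89.4, 62.1]
eef_rot: [0.0, 0.999, 0.033, 0.001]
force: [-0.4, -0.2, 0.7]
gripper_width: 85.2
```

```bash
python3 w.py w2
```

```text
4.65 [468.91452602  89.38521548  62.14562511] [5.37354343e-05 9.99447099e-01 3.32372517e-02 8.82409181e-04] [-0.43826819 -0.22658077  0.74983843] 85.22211687756
```

View pics/w2.png

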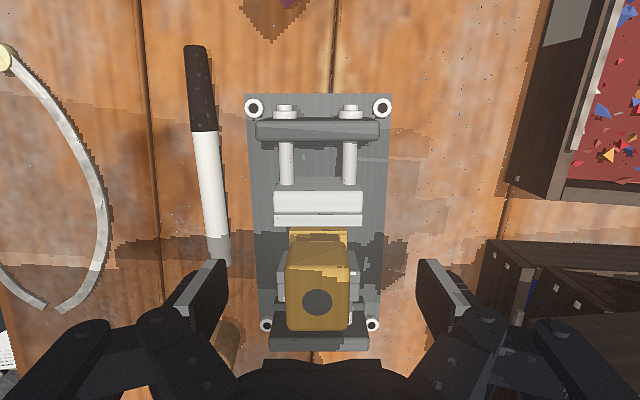

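```bash
python3 - <<'E'
from bench import arm
from h import *
f=np.load('w2.npz');T=f['T'];c=arm.get_calibration('wrist')
print(ray(c,T,[[317,302.5]],95),T[:3,3])
E
```

```text
[[468.07930998  89.01929388  95.        ]] [464.58936644 165.08131745 205.64800049]
```

Call:
jog_arm:
  plan:
    - {"tx":0,"ty":0,"tz":0,"roll":0}
    - {"tx":0,"ty":0,"tz":0,"roll":0}
    - {"tx":0,"ty":0,"tz":0,"roll":0}
    - {"tx":0,"ty":0,"tz":0,"roll":0}
    - {"tx":0,"ty":0,"tz":0,"roll":0}
    - {"tx":0,"ty":0,"tz":0,"roll":0}
    - {"tx":0,"ty":0,"tz":0,"roll":0}
    - {"tx":0,"ty":0,"tz":0,"roll":0}
    - {"tx":0,"ty":0,"tz":0,"roll":0}
    - {"tx":0,"ty":0,"tz":0,"roll":0}
  fingers: 1
  force: 40

```text
time: 5.7
tool_pos: [468.1, 89.4, 61.5]
eef_rot: [0.0, 0.999, 0.033, -0.0]
force: [-3.8, 0.2, 4.1]
gripper_width: 25.4
```

```bash
python3 w.py w3
```

```text
5.7 [468.05012554  89.37884307  61.48356488] [ 2.89442971e-05  9.99448002e-01  3.32205806e-02 -2.87695766e-04] [-3.83417843  0.18627312  4.11304516] 25.377365578618708
```

View pics/w3.png

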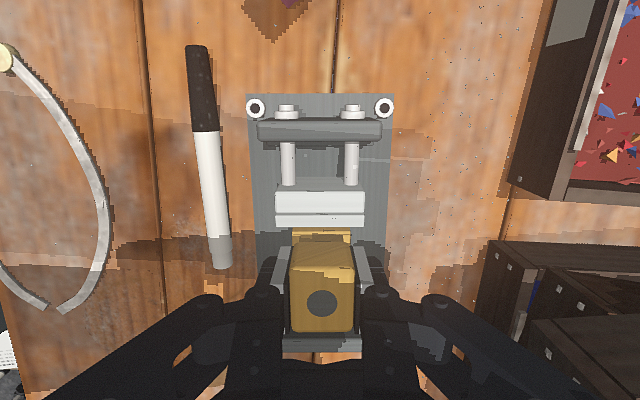

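Call:
jog_arm:
  plan:
    - {"tx":0,"ty":-0.02,"tz":0,"roll":0}
    - {"tx":0,"ty":-0.02,"tz":-0.002,"roll":0}
    - {"tx":0,"ty":-0.02,"tz":-0.002,"roll":0}
    - {"tx":0,"ty":-0.02,"tz":-0.002,"roll":0}
    - {"tx":0,"ty":-0.02,"tz":-0.002,"roll":0}
    - {"tx":0,"ty":-0.02,"tz":-0.002,"roll":0}
    - {"tx":0,"ty":-0.02,"tz":-0.002,"roll":0}
    - {"tx":0,"ty":-0.02,"tz":-0.002,"roll":0}
    - {"tx":0,"ty":0,"tz":0,"roll":0}
    - {"tx":0,"ty":0,"tz":0,"roll":0}

```text
time: 6.75
tool_pos: [467.7, 93.5, 61.7]
eef_rot: [0.005, 0.999, 0.035, -0.001]
force: [-2.6, -14.8, 2.9]
gripper_width: 25.4
```

```bash
python3 w.py w4; python3 - <<'E'
from bench import arm
import cv2
p,d=arm.camera('side');cv2.imwrite('pics/s4.png',cv2.resize(p[165:265,260:400],None,fx=5.5,fy=5.5,interpolation=cv2.INTER_NEAREST)[:,:,::-1])
E
```

```text
6.75 [467.67944743  93.50725836  61.73947075] [ 4.63671986e-03  9.99366574e-01  3.52799776e-02 -5.24428433e-04] [ -2.59019526 -14.80003163   2.86319524] 25.419706769278793
```

View pics/w4.png

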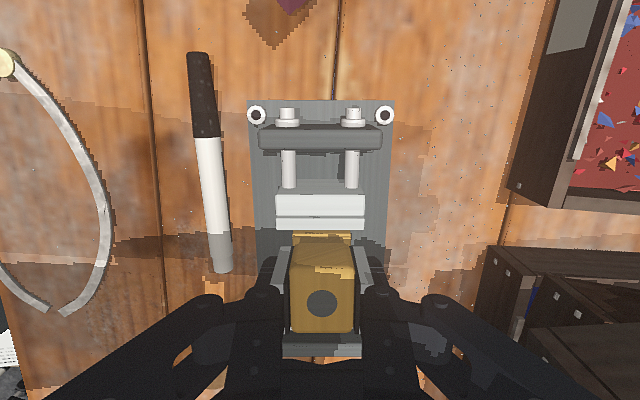

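View pics/s4.png

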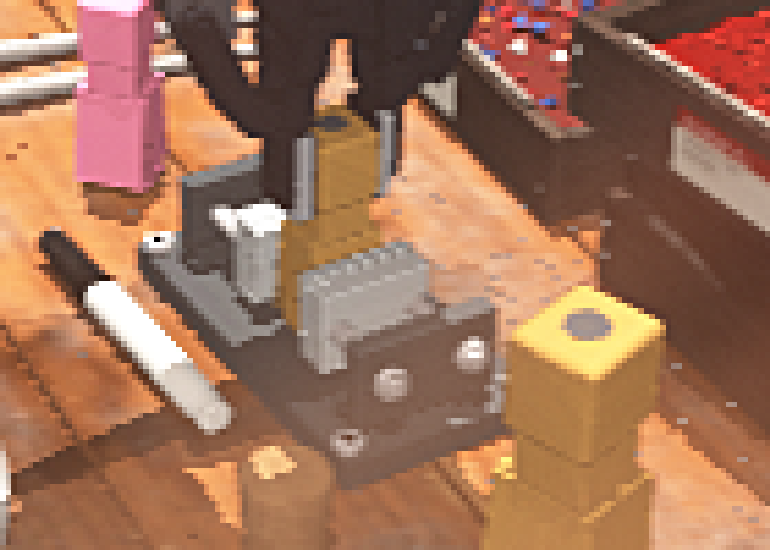

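Call:
jog_arm:
  plan:
    - {"tx":0,"ty":-0.02,"tz":-0.002,"roll":0}
    - {"tx":0,"ty":-0.02,"tz":-0.002,"roll":0}
    - {"tx":0,"ty":-0.02,"tz":-0.002,"roll":0}
    - {"tx":0,"ty":-0.02,"tz":-0.002,"roll":0}
    - {"tx":0,"ty":0,"tz":0,"roll":0}
    - {"tx":0,"ty":0,"tz":0,"roll":0}

```text
time: 7.45
tool_pos: [467.4, 97.5, 62.1]
eef_rot: [0.005, 0.999, 0.035, -0.001]
force: [-2.3, -13.7, 2.1]
gripper_width: 25.5
```

Call:
jog_arm:
  plan:
    - {"tx":0,"ty":-0.02,"tz":-0.002,"roll":0}
    - {"tx":0,"ty":-0.02,"tz":-0.002,"roll":0}
    - {"tx":0,"ty":-0.02,"tz":-0.002,"roll":0}
    - {"tx":0,"ty":0,"tz":0,"roll":0}
    - {"tx":0,"ty":0,"tz":0,"roll":0}

```text
time: 7.95
tool_pos: [467.1, 100.6, 62.3]
eef_rot: [0.004, 0.999, 0.035, -0.001]
force: [-2.2, -13.2, 2.6]
gripper_width: 25.5
```

```bash
python3 w.py w5; python3 - <<'E'
from bench import arm
import cv2
p,d=arm.camera('side');cv2.imwrite('pics/s5.png',cv2.resize(p[165:265,260:400],None,fx=5.5,fy=5.5,interpolation=cv2.INTER_NEAREST)[:,:,::-1])
E
```

```text
7.95 [467.14466783 100.6185881   62.31067148] [ 4.45856870e-03  9.99373268e-01  3.51122821e-02 -5.65775759e-04] [ -2.20430444 -13.21580159   2.60632095] 25.514666640519888
```

View pics/w5.png

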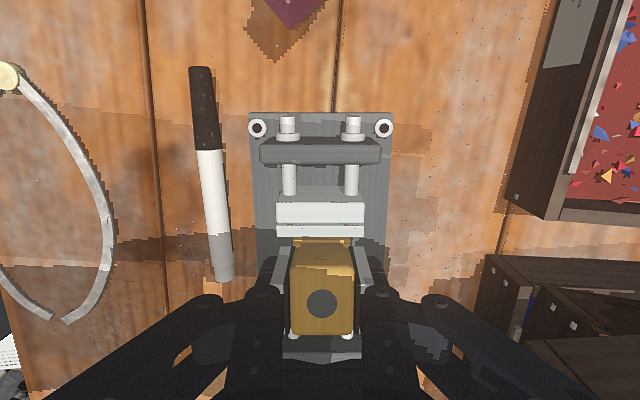

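View pics/s5.png

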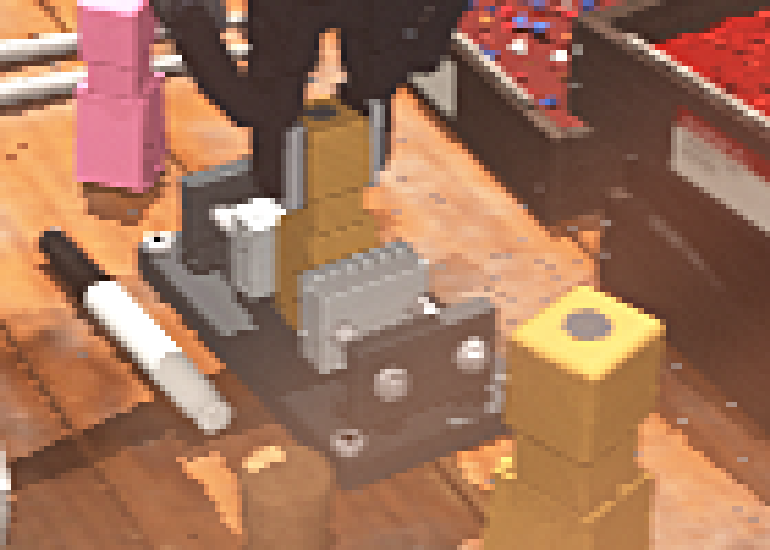

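```bash
cat > cheek.py <<'E'
import sys
from bench import arm
from h import *
c=arm.get_calibration('wrist')
for n in sys.argv[1:]:
    f=np.load(n+'.npz');T=f['T'];g=cv2.cvtColor(f['p'],cv2.COLOR_RGB2GRAY).astype(float)
    prof=g[150:250,300:340].mean(1)
    e=np.diff(prof);k=[i for i in range(1,len(e)-1) if abs(e[i])>15 and abs(e[i])>=abs(e[i-1]) and abs(e[i])>=abs(e[i+1])]
    print(n,[(150+i,round(e[i]),round(ray(c,T,[[320,150+i+.5]],48)[0,1],1)) for i in k])
E
python3 cheek.py w2 w3 w4 w5
```

```text
w2 [(190, 83, np.float64(122.2)), (211, -47, np.float64(111.0)), (214, 102, np.float64(109.4)), (225, -66, np.float64(103.3)), (230, 85, np.float64(100.5)), (233, -48, np.float64(98.8)), (240, 35, np.float64(94.8))]
w3 [(191, 70, np.float64(121.9)), (212, -56, np.float64(110.7)), (214, 65, np.float64(109.6)), (226, -107, np.float64(103.0)), (230, 47, np.float64(100.8)), (233, -65, np.float64(99.1)), (241, 22, np.float64(94.5))]
w4 [(155, 17, np.float64(144.0)), (178, 17, np.float64(132.6)), (194, 78, np.float64(124.3)), (215, -59, np.float64(113.0)), (217, 52, np.float64(112.0)), (229, -113, np.float64(105.3)), (233, 55, np.float64(103.0)), (235, -53, np.float64(101.9))]
w5 [(163, -33, np.float64(147.1)), (165, 19, np.float64(146.1)), (201, 55, np.float64(127.5)), (222, -53, np.float64(116.1)), (225, 75, np.float64(114.4)), (236, -123, np.float64(108.2)), (239, 36, np.float64(106.4)), (242, -30, np.float64(104.7))]
```

Call:
jog_arm:
  plan:
    - {"tx":0,"ty":0.03,"tz":0.003,"roll":0}
    - {"tx":0,"ty":0.03,"tz":0.003,"roll":0}
    - {"tx":0,"ty":0.03,"tz":0.003,"roll":0}
    - {"tx":0,"ty":0.03,"tz":0.003,"roll":0}
    - {"tx":0,"ty":0.03,"tz":0.003,"roll":0}
    - {"tx":0,"ty":0.03,"tz":0.003,"roll":0}
    - {"tx":0,"ty":0.03,"tz":0.003,"roll":0}
    - {"tx":0,"ty":0.03,"tz":0.003,"roll":0}
    - {"tx":0,"ty":0.03,"tz":0.002,"roll":0}
    - {"tx":0,"ty":0.03,"tz":0.002,"roll":0}
    - {"tx":0,"ty":0,"tz":0,"roll":0}
    - {"tx":0,"ty":0,"tz":0,"roll":0}

```text
time: 9.25
tool_pos: [468.0, 91.5, 61.4]
eef_rot: [-0.002, 0.999, 0.032, 0.0]
force: [-1.9, 8.4, 2.7]
gripper_width: 25.3
```

Call:
jog_arm:
  plan:
    - {"tx":0,"ty":0.02,"tz":0,"roll":0}
    - {"tx":0,"ty":0.02,"tz":0,"roll":0}
    - {"tx":0,"ty":0.02,"tz":-0.002,"roll":0}
    - {"tx":0,"ty":0.02,"tz":-0.002,"roll":0}
    - {"tx":0,"ty":0.02,"tz":-0.002,"roll":0}
    - {"tx":0,"ty":0.02,"tz":-0.002,"roll":0}
    - {"tx":0,"ty":0.02,"tz":-0.002,"roll":0}
    - {"tx":0,"ty":0.02,"tz":-0.002,"roll":0}
    - {"tx":0,"ty":0.02,"tz":-0.002,"roll":0}
    - {"tx":0,"ty":0.02,"tz":-0.002,"roll":0}
    - {"tx":0,"ty":0.02,"tz":-0.002,"roll":0}
    - {"tx":0,"ty":0.02,"tz":-0.002,"roll":0}
    - {"tx":0,"ty":0,"tz":0,"roll":0}
    - {"tx":0,"ty":0,"tz":0,"roll":0}

```text
time: 10.65
tool_pos: [468.6, 81.1, 62.2]
eef_rot: [-0.004, 0.999, 0.032, 0.0]
force: [-0.9, 13.4, 1.0]
gripper_width: 25.6
```

Call:
jog_arm:
  plan:
    - {"tx":0,"ty":0.02,"tz":-0.002,"roll":0}
    - {"tx":0,"ty":0.02,"tz":-0.002,"roll":0}
    - {"tx":0,"ty":0.02,"tz":-0.002,"roll":0}
    - {"tx":0,"ty":0.01,"tz":0,"roll":0}
    - {"tx":0,"ty":0,"tz":0,"roll":0}
    - {"tx":0,"ty":0,"tz":0,"roll":0}

```text
time: 11.25
tool_pos: [468.8, 77.7, 62.5]
eef_rot: [-0.004, 0.999, 0.032, 0.0]
force: [-1.5, 14.2, 1.8]
gripper_width: 25.6
```

```bash
python3 w.py w6; python3 cheek.py w6; python3 - <<'E'
from bench import arm
import cv2
p,d=arm.camera('side');cv2.imwrite('pics/s6.png',cv2.resize(p[165:265,260:400],None,fx=5.5,fy=5.5,interpolation=cv2.INTER_NEAREST)[:,:,::-1])
E
```

```text
11.25 [468.81141571  77.65658606  62.53190893] [-4.13734850e-03  9.99483197e-01  3.18781960e-02  4.85950097e-05] [-1.54977905 14.24180989  1.75145409] 25.62518729195952
w6 [(157, 74, np.float64(127.2)), (179, -34, np.float64(116.2)), (182, 72, np.float64(114.6)), (194, -86, np.float64(108.4)), (223, 56, np.float64(92.7)), (226, -39, np.float64(91.0)), (237, 23, np.float64(84.8))]
```

View pics/w6.png

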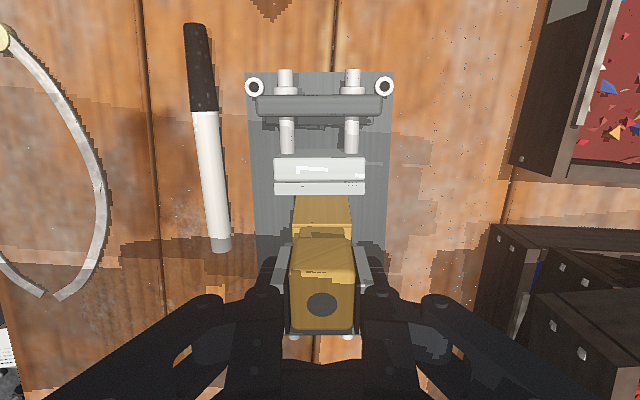

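View pics/s6.png

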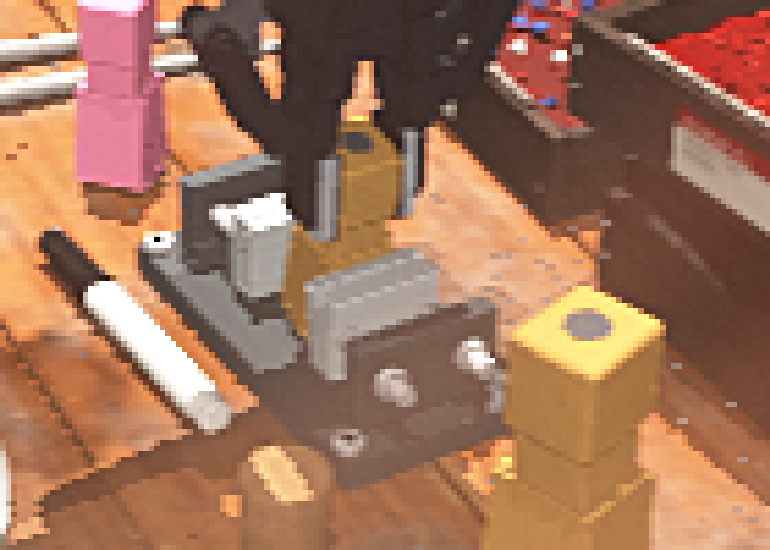

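```bash
python3 - <<'E'
from bench import arm
from h import *
c=arm.get_calibration('side');T=np.linalg.inv(c['world_from_camera'])
def pr(P):
    q=T[:3,:3]@P+T[:3,3];return np.array([c['fx']*q[0]/q[2]+c['cx'],c['fy']*q[1]/q[2]+c['cy']])
a=np.array([468,68,48.]);print((pr(a+5*np.array([.067,-.998,0]))-pr(a))*5.5)
a5=cv2.imread('pics/s5.png')[:,:,::-1];a6=cv2.imread('pics/s6.png')
A=cv2.cvtColor(cv2.resize(a5.copy(),(140,100),interpolation=cv2.INTER_NEAREST),cv2.COLOR_BGR2GRAY);B=cv2.cvtColor(cv2.resize(a6,(140,100),interpolation=cv2.INTER_NEAREST),cv2.COLOR_BGR2GRAY)
t=A[48:68,52:64];r=cv2.matchTemplate(B[40:78,44:76],t,cv2.TM_CCOEFF_NORMED);print(cv2.minMaxLoc(r), 'zero at (8,8)')
E
```

```text
[7.15053946 6.73553996]
(-0.24239103496074677, 0.7691567540168762, (0, 18), (8, 8)) zero at (8,8)
```

```bash
python3 - <<'E'
import cv2,numpy as np
o=[]
for n in('sidez','s5','s6'):
    a=cv2.imread(f'pics/{n}.png')[220:400,280:460]
    a=cv2.convertScaleAbs(a,alpha=1.4)
    for k in range(0,180,20): a[k,:]=(0,255,0);a[:,k]=(0,255,0)
    o.append(a)
cv2.imwrite('pics/cmp.png',cv2.resize(np.hstack(o),None,fx=1.48,fy=1.48*1.5))
E
```

```text
(no output)
```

View pics/cmp.png

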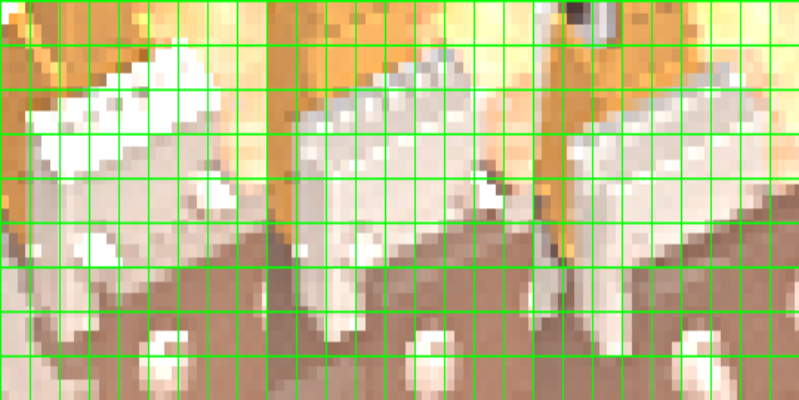

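Call:
jog_arm:
  plan:
    - {"tx":0,"ty":-0.03,"tz":0.003,"roll":0}
    - {"tx":0,"ty":-0.03,"tz":0.003,"roll":0}
    - {"tx":0,"ty":-0.03,"tz":0.003,"roll":0}
    - {"tx":0,"ty":-0.03,"tz":0.003,"roll":0}
    - {"tx":0,"ty":-0.03,"tz":0.003,"roll":0}
    - {"tx":0,"ty":-0.03,"tz":0.003,"roll":0}
    - {"tx":0,"ty":-0.03,"tz":0.003,"roll":0}
    - {"tx":0,"ty":-0.03,"tz":0.003,"roll":0}
    - {"tx":0,"ty":-0.03,"tz":0.002,"roll":0}
    - {"tx":0,"ty":-0.03,"tz":0,"roll":0}
    - {"tx":0,"ty":-0.03,"tz":0,"roll":0}
    - {"tx":0,"ty":0,"tz":0,"roll":0}
    - {"tx":0,"ty":0,"tz":0,"roll":0}

```text
time: 12.65
tool_pos: [468.4, 88.4, 61.8]
eef_rot: [0.002, 0.999, 0.034, -0.0]
force: [-1.5, -8.0, 1.6]
gripper_width: 25.4
```

Call:
jog_arm:
  plan:
    - {"tx":0,"ty":-0.02,"tz":0,"roll":0}
    - {"tx":0,"ty":0,"tz":0,"roll":0}

```text
time: 12.85
tool_pos: [468.3, 89.2, 61.7]
eef_rot: [0.003, 0.999, 0.034, -0.0]
force: [-2.4, -8.5, 0.9]
gripper_width: 25.4
```

Call:
jog_arm:
  plan:
    - {"tx":0,"ty":0,"tz":0,"roll":0}
    - {"tx":0,"ty":0,"tz":0,"roll":0}
    - {"tx":0,"ty":0,"tz":0,"roll":0}
    - {"tx":0,"ty":0,"tz":0,"roll":0}
    - {"tx":0,"ty":0,"tz":0,"roll":0}
    - {"tx":0,"ty":0,"tz":0,"roll":0}
  fingers: 0.4

```text
time: 13.45
tool_pos: [468.1, 91.5, 61.3]
eef_rot: [-0.0, 0.999, 0.033, 0.0]
force: [0.8, -1.1, -0.9]
gripper_width: 51.1
```

```bash
python3 w.py w7; python3 cheek.py w7
```

```text
13.45 [468.07034665  91.52635415  61.33453357] [-7.11479116e-05  9.99447845e-01  3.32264637e-02  4.13670043e-05] [ 0.77586141 -1.0813094  -0.86634633] 51.054975419201455
w7 [(152, 18, np.float64(143.7)), (185, 64, np.float64(127.2)), (207, -35, np.float64(115.6)), (209, 79, np.float64(114.5)), (220, -56, np.float64(108.6)), (230, 60, np.float64(103.0)), (233, -80, np.float64(101.3)), (243, 28, np.float64(95.6))]
```

View pics/w7.png

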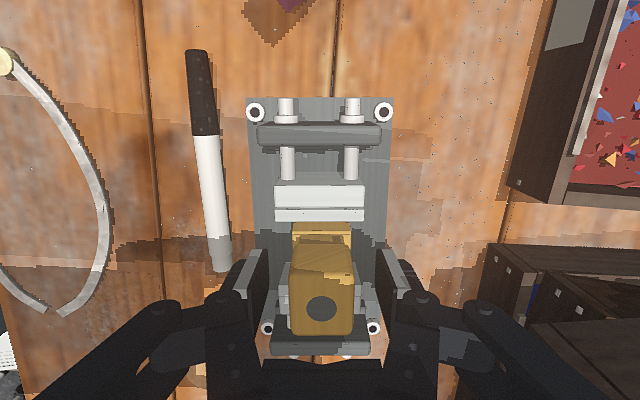

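```bash
python3 - <<'E'
from bench import arm
from h import *
f=np.load('w7.npz');T=f['T'];c=arm.get_calibration('wrist')
print(ray(c,T,[[321,308]],95))
E
```

```text
[[469.00092736  89.29490397  95.        ]]
```

Core is back near 89.3 in y; shift the tool 2 mm towards −y, and regrip harder.

Call:
jog_arm:
  plan:
    - {"tx":0.01,"ty":0.02,"tz":0,"roll":0}
    - {"tx":0,"ty":0.02,"tz":0,"roll":0}
    - {"tx":0,"ty":0,"tz":0,"roll":0}

```text
time: 13.8
tool_pos: [468.7, 89.3, 61.3]
eef_rot: [0.0, 0.999, 0.033, 0.0]
force: [-0.5, 0.1, -1.0]
gripper_width: 51.3
```

Call:
jog_arm:
  plan:
    - {"tx":0,"ty":0,"tz":0,"roll":0}
    - {"tx":0,"ty":0,"tz":0,"roll":0}
    - {"tx":0,"ty":0,"tz":0,"roll":0}
    - {"tx":0,"ty":0,"tz":0,"roll":0}
    - {"tx":0,"ty":0,"tz":0,"roll":0}
    - {"tx":0,"ty":0,"tz":0,"roll":0}
    - {"tx":0,"ty":0,"tz":0,"roll":0}
    - {"tx":0,"ty":0,"tz":0,"roll":0}
  fingers: 1
  force: 60

```text
time: 14.6
tool_pos: [468.5, 89.4, 61.4]
eef_rot: [0.0, 0.999, 0.033, -0.0]
force: [-3.2, -0.5, 4.8]
gripper_width: 25.2
```

Call:
jog_arm:
  plan:
    - {"tx":0,"ty":0,"tz":-0.04,"roll":0}
    - {"tx":0,"ty":0,"tz":-0.06,"roll":0}
    - {"tx":0,"ty":0,"tz":-0.1,"roll":0}
    - {"tx":0,"ty":0,"tz":0,"roll":0}
    - {"tx":0,"ty":0,"tz":0,"roll":0}

```text
time: 15.1
tool_pos: [467.9, 88.8, 70.9]
eef_rot: [0.001, 0.999, 0.034, -0.001]
force: [-2.1, -6.1, -5.6]
gripper_width: 25.0
```

```bash
python3 w.py w8; python3 cheek.py w8; python3 - <<'E'
from bench import arm
import cv2
p,d=arm.camera('side');cv2.imwrite('pics/s8.png',cv2.resize(p[165:265,260:400],None,fx=5.5,fy=5.5,interpolation=cv2.INTER_NEAREST)[:,:,::-1])
print(arm.get_obs()['force'],arm.get_obs()['tool_pos'])
E
```

```text
15.1 [467.9444592   88.76399742  70.94258293] [ 7.82255208e-04  9.99434595e-01  3.35978746e-02 -1.03053889e-03] [-2.13502688 -6.13821493 -5.55146763] 25.033873228939232
w8 [(175, 91, np.float64(127.3)), (196, -83, np.float64(115.9)), (198, 89, np.float64(114.7)), (209, -59, np.float64(108.5)), (227, 32, np.float64(98.0)), (229, -39, np.float64(96.9)), (239, 30, np.float64(90.9))]
[-2.14538759 -4.4742946  -4.41895444] [467.95414632  88.80399598  70.94961883]
```

View pics/w8.png

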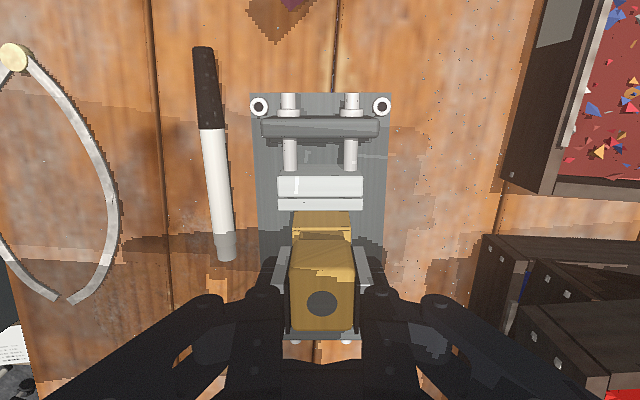

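View pics/s8.png

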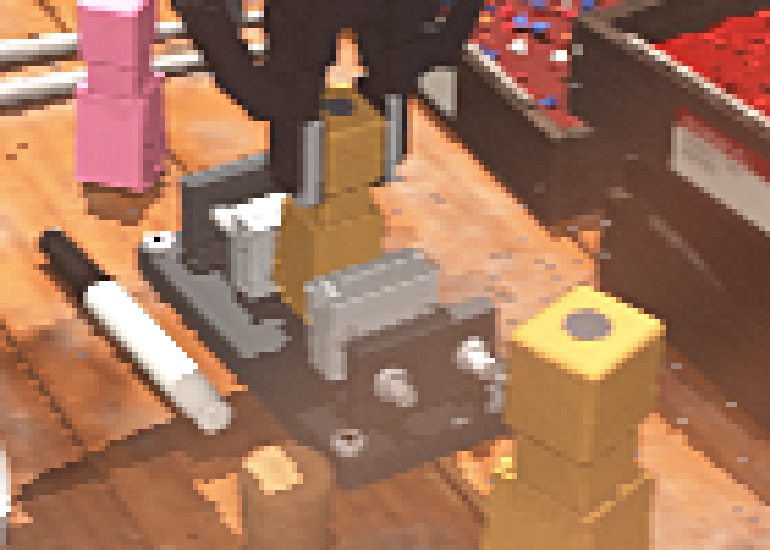

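Call:
jog_arm:
  plan:
    - {"tx":0,"ty":0,"tz":-0.06,"roll":0}
    - {"tx":0,"ty":0,"tz":-0.06,"roll":0}
    - {"tx":0,"ty":0,"tz":-0.06,"roll":0}
    - {"tx":0,"ty":0,"tz":-0.06,"roll":0}
    - {"tx":0,"ty":0,"tz":0,"roll":0}
    - {"tx":0,"ty":0,"tz":0,"roll":0}
    - {"tx":0,"ty":0,"tz":0,"roll":0}

```text
time: 15.9
tool_pos: [468.2, 88.0, 82.6]
eef_rot: [0.002, 0.999, 0.034, -0.001]
force: [-0.7, -7.3, -8.1]
gripper_width: 24.8
```

Call:
jog_arm:
  plan:
    - {"tx":0,"ty":0.02,"tz":0,"roll":0}
    - {"tx":0,"ty":0.02,"tz":0,"roll":0}
    - {"tx":0,"ty":0,"tz":0,"roll":0}
    - {"tx":0,"ty":0,"tz":0,"roll":0}

```text
time: 16.3
tool_pos: [468.5, 87.4, 83.1]
eef_rot: [0.0, 0.999, 0.033, -0.0]
force: [-1.0, -3.6, -7.5]
gripper_width: 25.3
```

```bash
python3 w.py w9; python3 cheek.py w9; python3 - <<'E'
from bench import arm
import cv2
p,d=arm.camera('side');cv2.imwrite('pics/s9.png',cv2.resize(p[165:265,260:400],None,fx=5.5,fy=5.5,interpolation=cv2.INTER_NEAREST)[:,:,::-1])
E
```

```text
16.3 [468.47012645  87.38239017  83.08390361] [ 9.89655000e-05  9.99446128e-01  3.32756027e-02 -4.01306585e-04] [-0.95164349 -3.62037377 -7.50429234] 25.337367947959663
w9 [(168, 89, np.float64(127.3)), (188, -50, np.float64(115.7)), (190, 69, np.float64(114.5)), (200, -73, np.float64(108.6)), (226, 35, np.float64(92.5)), (229, -48, np.float64(90.6)), (239, 28, np.float64(84.1))]
```

View pics/w9.png

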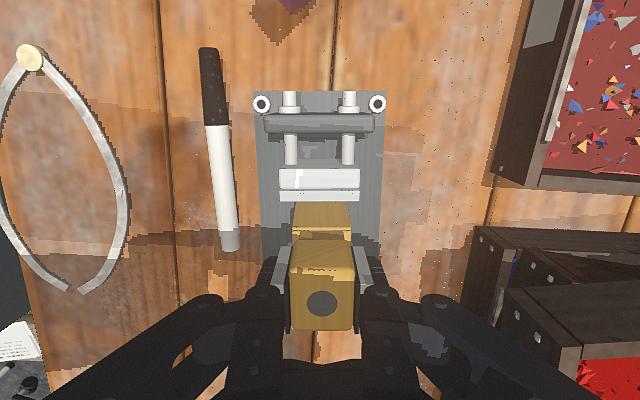

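View pics/s9.png

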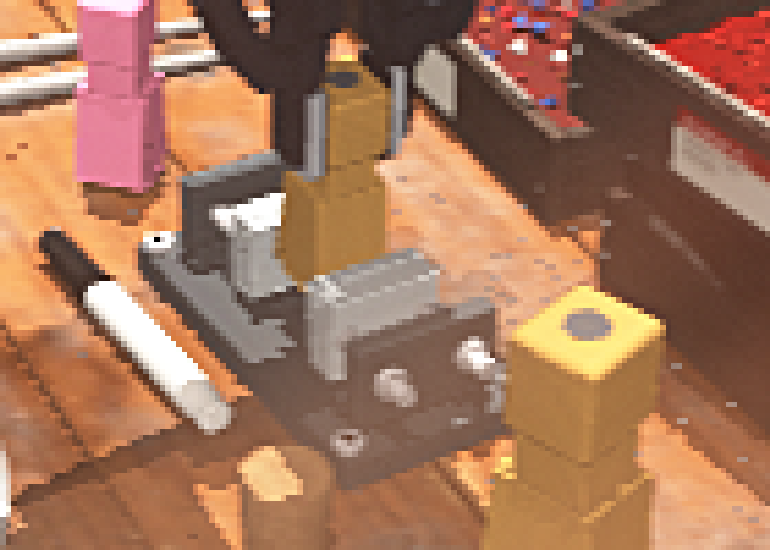

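```bash
cat > tilt.py <<'E'
import sys
from bench import arm
from h import *
c=arm.get_calibration('wrist')
for n in sys.argv[1:]:
    f=np.load(n+'.npz');T=f['T'];d=f['d']
    out=[n]
    for (r0,r1) in ((282,326),(248,268)):
        yy,xx=np.mgrid[r0:r1,297:346];Z=d[r0:r1,297:346]
        q=np.stack([(xx-c['cx'])/c['fx']*Z,(yy-c['cy'])/c['fy']*Z,Z],-1)[Z>0]
        W=q@T[:3,:3].T+T[:3,3]
        m=np.median(W,0)
        for _ in range(5):
            u,s,v=np.linalg.svd(W-W.mean(0),full_matrices=False);nn=v[2]
            r=abs((W-W.mean(0))@nn);W=W[r<max(1.0,2*np.median(r))]
        nn=nn*np.sign(nn[2] if abs(nn[2])>.5 else nn[1])
        out.append((np.round(W.mean(0),1),np.round(nn,3),len(W),round(float(np.std((W-W.mean(0))@nn)),2)))
    print(*out)
E
python3 tilt.py w3 w4 w5 w6 w7 w8 w9
```

```text
w3 (array([468.8,  89.7,  96.1]), array([ 0.009, -0.008,  1.   ]), 2011, 0.45) (array([467.8, 104.9,  86.5]), array([-0.065,  0.998,  0.002]), 980, 0.29)
w4 (array([468.4,  94.2,  96.3]), array([0.01 , 0.037, 0.999]), 1977, 0.45) (array([467.4, 108.9,  85.9]), array([-0.072,  0.997, -0.035]), 972, 0.29)
w5 (array([467.9, 101.4,  97. ]), array([-0.004,  0.116,  0.993]), 1963, 0.47) (array([467. , 114.9,  84.3]), array([-0.069,  0.991, -0.114]), 978, 0.27)
w6 (array([469.6,  77.8,  97.2]), array([ 0.008, -0.139,  0.99 ]), 2063, 0.43) (array([468.6,  93.7,  89.2]), array([-0.062,  0.99 ,  0.126]), 974, 0.34)
w7 (array([468.8,  92.3,  96.5]), array([ 0.005, -0.063,  0.998]), 2017, 0.45) (array([467.9, 105.8,  83.9]), array([-0.063,  0.997,  0.053]), 975, 0.32)
w8 (array([468.7,  89.3, 105.8]), array([ 0.012, -0.062,  0.998]), 2023, 0.45) (array([467.7, 105. ,  97.2]), array([-0.065,  0.996,  0.053]), 975, 0.31)
w9 (array([469.3,  88. , 118. ]), array([ 0.007, -0.058,  0.998]), 2031, 0.44) (array([468.2, 103.6, 109.4]), array([-0.068,  0.996,  0.051]), 974, 0.31)
```

Call:
jog_arm:
  plan:
    - {"tx":0,"ty":0.035,"tz":0,"roll":0}
    - {"tx":0,"ty":0.035,"tz":0,"roll":0}
    - {"tx":0,"ty":0,"tz":0,"roll":0}
    - {"tx":0,"ty":0,"tz":0,"roll":0}

```text
time: 16.8
tool_pos: [469.7, 84.2, 83.9]
eef_rot: [-0.0, 0.999, 0.033, 0.001]
force: [0.8, -0.1, -4.8]
gripper_width: 25.1
```

```bash
python3 w.py wa; python3 cheek.py wa;python3 tilt.py wa
```

```text
16.8 [469.67453607  84.23325016  83.9102364 ] [-3.83959085e-04  9.99456493e-01  3.29535858e-02  7.95614516e-04] [ 0.83124534 -0.09493738 -4.7574867 ] 25.080723658302823
wa [(162, 96, np.float64(127.4)), (182, -66, np.float64(115.9)), (184, 93, np.float64(114.7)), (195, -83, np.float64(108.2)), (226, 79, np.float64(89.1)), (229, -76, np.float64(87.1)), (239, 21, np.float64(80.7))]
wa (array([470.4,  84.7, 118.8]), array([ 0.006, -0.062,  0.998]), 2017, 0.44) (array([469.4, 100.4, 110.3]), array([-0.068,  0.996,  0.057]), 976, 0.31)
```

Call:
jog_arm:
  plan:
    - {"tx":-0.024,"ty":0.004,"tz":0,"roll":0}
    - {"tx":0,"ty":0,"tz":0.06,"roll":0}
    - {"tx":0,"ty":0,"tz":0.06,"roll":0}
    - {"tx":0,"ty":0,"tz":0.06,"roll":0}
    - {"tx":0,"ty":0,"tz":0.06,"roll":0}
    - {"tx":0,"ty":0,"tz":0.06,"roll":0}
    - {"tx":0,"ty":0,"tz":0.04,"roll":0}
    - {"tx":0,"ty":0,"tz":0.03,"roll":0}
    - {"tx":0,"ty":0,"tz":0,"roll":0}
    - {"tx":0,"ty":0,"tz":0,"roll":0}

```text
time: 17.85
tool_pos: [467.9, 83.7, 64.9]
eef_rot: [0.0, 0.999, 0.033, 0.0]
force: [-0.5, -0.1, -4.7]
gripper_width: 25.2
```

Call:
jog_arm:
  plan:
    - {"tx":0.006,"ty":0,"tz":0.02,"roll":0}
    - {"tx":0,"ty":0,"tz":0.02,"roll":0}
    - {"tx":0,"ty":0,"tz":0.02,"roll":0}
    - {"tx":0,"ty":0,"tz":0.01,"roll":0}
    - {"tx":0,"ty":0,"tz":0,"roll":0}
    - {"tx":0,"ty":0,"tz":0,"roll":0}

```text
time: 18.45
tool_pos: [468.2, 83.7, 61.5]
eef_rot: [0.0, 0.999, 0.033, -0.0]
force: [-0.7, 0.1, -2.7]
gripper_width: 24.8
```

Call:
jog_arm:
  plan:
    - {"tx":0,"ty":0,"tz":0,"roll":0}
    - {"tx":0,"ty":0,"tz":0,"roll":0}
    - {"tx":0,"ty":0,"tz":0,"roll":0}
    - {"tx":0,"ty":0,"tz":0,"roll":0}
    - {"tx":0,"ty":0,"tz":0,"roll":0}
    - {"tx":0,"ty":-0.05,"tz":0,"roll":0}
    - {"tx":0,"ty":-0.05,"tz":0,"roll":0}
    - {"tx":0,"ty":0,"tz":0,"roll":0}
    - {"tx":0,"ty":0,"tz":0,"roll":0}
  fingers: 0.4

```text
time: 19.35
tool_pos: [467.8, 88.8, 61.3]
eef_rot: [0.0, 0.999, 0.033, -0.0]
force: [-0.3, -0.5, -0.3]
gripper_width: 51.2
```

```bash
python3 w.py wb; python3 cheek.py wb;python3 tilt.py wb
```

```text
19.35 [467.80553841  88.78689712  61.30140984] [ 3.09138038e-05  9.99444074e-01  3.33397924e-02 -1.63303673e-05] [-0.29510664 -0.49313753 -0.32630851] 51.159516019000314
wb [(179, 64, np.float64(127.5)), (201, -41, np.float64(116.1)), (204, 73, np.float64(114.5)), (216, -73, np.float64(108.0)), (229, 86, np.float64(100.8)), (232, -51, np.float64(99.1))]
wb (array([468.6,  89.3,  96.1]), array([-0.001,  0.009,  1.   ]), 2009, 0.46) (array([467.5, 105.6,  88.7]), array([-0.067,  0.998,  0.019]), 961, 0.36)
```

Call:
jog_arm:
  plan:
    - {"tx":0,"ty":-0.024,"tz":0,"roll":0}
    - {"tx":0,"ty":0,"tz":0,"roll":0}
    - {"tx":0,"ty":0,"tz":0,"roll":0}

```text
time: 19.7
tool_pos: [467.8, 89.9, 61.3]
eef_rot: [0.0, 0.999, 0.033, -0.0]
force: [-0.5, 0.1, 0.3]
gripper_width: 51.7
```

Call:
jog_arm:
  plan:
    - {"tx":0,"ty":0,"tz":0,"roll":0}
    - {"tx":0,"ty":0,"tz":0,"roll":0}
    - {"tx":0,"ty":0,"tz":0,"roll":0}
    - {"tx":0,"ty":0,"tz":0,"roll":0}
    - {"tx":0,"ty":0,"tz":0,"roll":0}
    - {"tx":0,"ty":0,"tz":0,"roll":0}
    - {"tx":0,"ty":0,"tz":0,"roll":0}
    - {"tx":0,"ty":0,"tz":0,"roll":0}
  fingers: 1
  force: 60

```text
time: 20.5
tool_pos: [467.8, 89.9, 61.5]
eef_rot: [0.0, 0.999, 0.033, -0.0]
force: [-1.2, 0.7, 4.4]
gripper_width: 25.5
```

Call:
jog_arm:
  plan:
    - {"tx":0,"ty":0,"tz":-0.04,"roll":0}
    - {"tx":0,"ty":0,"tz":-0.06,"roll":0}
    - {"tx":0,"ty":0,"tz":-0.1,"roll":0}
    - {"tx":0,"ty":0,"tz":0,"roll":0}
    - {"tx":0,"ty":0,"tz":0,"roll":0}

```text
time: 21.0
tool_pos: [467.7, 89.8, 71.3]
eef_rot: [-0.0, 0.999, 0.033, 0.0]
force: [0.0, -0.4, -4.2]
gripper_width: 25.3
```

```bash
python3 w.py wc; python3 cheek.py wc;python3 tilt.py wc
```

```text
21.0 [467.72110727  89.83316202  71.29910935] [-1.94044728e-06  9.99450700e-01  3.31405135e-02  6.23228046e-05] [ 0.02785254 -0.4440301  -4.18262819] 25.3055365213754
wc [(177, 89, np.float64(127.3)), (198, -55, np.float64(115.7)), (200, 94, np.float64(114.6)), (211, -98, np.float64(108.4)), (232, 67, np.float64(96.0)), (235, -52, np.float64(94.2)), (242, 18, np.float64(90.0))]
wc (array([468.5,  90.1, 105.8]), array([-0.001, -0.009,  1.   ]), 2001, 0.45) (array([467.5, 104.6,  94.9]), array([-0.069,  0.998, -0.   ]), 976, 0.28)
```

Call:
jog_arm:
  plan:
    - {"tx":0,"ty":0,"tz":-0.08,"roll":0}
    - {"tx":0,"ty":0,"tz":-0.12,"roll":0}
    - {"tx":0,"ty":0,"tz":-0.12,"roll":0}
    - {"tx":0,"ty":0,"tz":-0.12,"roll":0}
    - {"tx":0,"ty":0,"tz":-0.12,"roll":0}
    - {"tx":0,"ty":0,"tz":-0.12,"roll":0}
    - {"tx":0,"ty":0,"tz":-0.12,"roll":0}
    - {"tx":0,"ty":0,"tz":-0.12,"roll":0}
    - {"tx":0,"ty":0,"tz":-0.12,"roll":0}
    - {"tx":0,"ty":0,"tz":-0.08,"roll":0}
    - {"tx":0,"ty":0,"tz":0,"roll":0}
    - {"tx":0,"ty":0,"tz":0,"roll":0}
    - {"tx":0,"ty":0,"tz":0,"roll":0}
    - {"tx":0,"ty":0,"tz":0,"roll":0}
    - {"tx":0,"ty":0,"tz":0,"roll":0}

```text
time: 22.55
tool_pos: [467.6, 89.9, 127.0]
eef_rot: [-0.0, 0.999, 0.033, -0.0]
force: [0.5, -0.1, -5.0]
gripper_width: 25.5
```

```bash
python3 w.py wd; python3 cheek.py wd;python3 tilt.py wd; python3 - <<'E'
from bench import arm
import cv2
p,d=arm.camera('side');cv2.imwrite('pics/sd.png',cv2.resize(p[145:265,260:400],None,fx=4.5,fy=4.5,interpolation=cv2.INTER_NEAREST)[:,:,::-1])
print(arm.get_obs()['qd'])
E
```

```text
22.55 [467.55662618  89.85504534 127.01648968] [-1.92196473e-05  9.99449969e-01  3.31611058e-02 -3.16182263e-04] [ 0.52224441 -0.12608272 -4.97444154] 25.51245068808621
wd [(159, 110, np.float64(127.3)), (175, -90, np.float64(116.0)), (177, 94, np.float64(114.5)), (186, -80, np.float64(108.0)), (194, -19, np.float64(102.1)), (200, 46, np.float64(97.6)), (232, 81, np.float64(72.8)), (234, -62, np.float64(71.2)), (242, 19, np.float64(64.8))]
wd (array([468.4,  90.2, 161.5]), array([ 0.001, -0.009,  1.   ]), 2024, 0.45) (array([467.4, 104.7, 150.6]), array([-0.066,  0.998, -0.001]), 974, 0.29)
[-0.00116401 -0.00200511 -0.00140766  0.00014998  0.000662   -0.00101908]
```

View pics/wd.png

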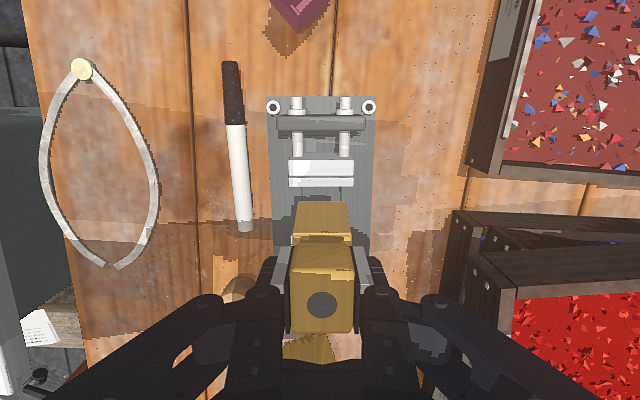

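View pics/sd.png

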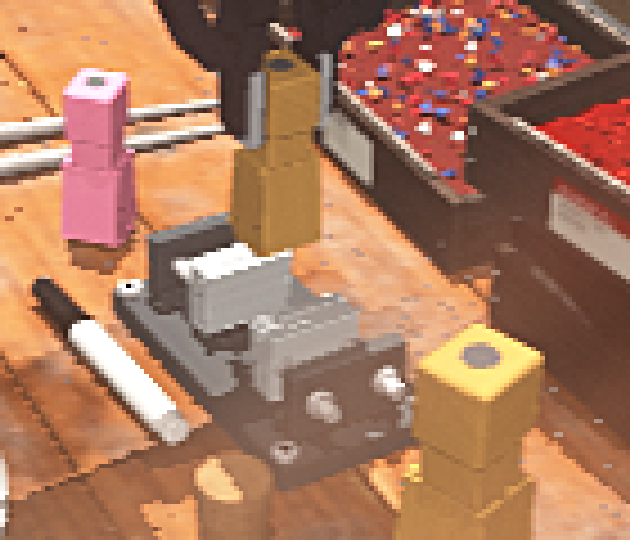

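```bash
python3 - <<'E'
from bench import arm
import numpy as np
c=arm.get_calibration('side');T=c['world_from_camera']
def pts(d):
    yy,xx=np.mgrid[165:265,260:400];Z=d[165:265,260:400]
    q=np.stack([(xx-c['cx'])/c['fx']*Z,(yy-c['cy'])/c['fy']*Z,Z],-1)
    W=(q@T[:3,:3].T+T[:3,3]).reshape(-1,3)-[468,89.5,0]
    a=np.radians(3.85);return np.c_[W[:,0]*np.cos(a)+W[:,1]*np.sin(a),-W[:,0]*np.sin(a)+W[:,1]*np.cos(a),W[:,2]]
d0=np.load('side0.npz')['d'];p,d1=arm.camera('side')
for d in(d0,d1):
    P=pts(d)
    # outer (-y) face of right cheek
    k=(abs(P[:,0])<21)&(P[:,2]>20)&(P[:,2]<44)&(P[:,1]<-15)&(P[:,1]>-50)
    t=(abs(P[:,0])<21)&(abs(P[:,2]-48)<2.5)&(P[:,1]<-5)&(P[:,1]>-52)
    print(k.sum(),np.percentile(P[k,1],[10,50,90]),t.sum(),np.percentile(P[t,1],[3,50,97]))
E
```

```text
141 [-38.39923366 -35.69123155 -34.0526771 ] 148 [-36.00882904 -25.77872278 -12.32745276]
102 [-42.98387311 -41.3422262  -39.765994  ] 130 [-42.87546794 -33.20208315 -22.79245879]
```

```bash
python3 -c "
from bench import arm
o=arm.get_obs();print(o['time'],o['tool_pos'],o['force']);print(arm.job_done())"
```

```text
22.7 [467.70697832  89.85664641 127.22271133] [ 0.14470745  0.40153918 -5.24950547]
the job is handed in; nothing more can be done
None
```

I gripped the core by its head and rocked it towards +y and then −y with its foot in the pocket. Then I lifted it out and handed the job in at 22.7 s, with the core still held over the jig.

**What did not go cleanly:** the core did not settle flat after the rocking. It stayed leaning about 0.06 rad when I released and regripped it. I missed that, and on the first lift its foot rubbed the +y cheek with about 7 N. I put it back in the pocket and let go. It then stood upright, so I regripped it at 60 N. The second lift met no load beyond the core's weight.

**Last checks:**
- **Cheeks:** the +y cheek is about 5.3 mm back (wrist camera) and the −y cheek about 5.5 mm (side-camera depth). The −y figure is rough, and an earlier template match on that cheek gave no usable answer.
- **Core:** upright to about 0.01 rad and at rest. The foot is at about z = 72 mm, roughly 24 mm above the jig's tallest parts.
- **Position:** the head is centred over the jig's middle to within about 1 mm.
- **Bystanders:** the marker, the cork, the larger brass core and the pink core looked undisturbed in the pictures.

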